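Last terrine lid onto the sloped lid rack

ROBOT

A 6-joint arm with a two-finger parallel gripper is mounted at the origin on the work surface. World frame = base frame: x ahead of the robot, y to its left, z up, the work surface at z = 0. Lengths are in m, angles in rad, forces in N, time in s.
With the tool pointing down it reaches from about 0.3 to 0.825 m from the base axis. Payload 5.4 kg.
Tool frame: the origin (TCP) lies at the very end of the fingers, on their centre line; the grasp point (between the pads) lies 19 mm behind it; z points along the fingers, x is the direction in which the jaws open and shut, and the axes are right-handed (so a half turn about z gives the same grasp; the last joint's range is limited). The gripper opens to 92 mm and grips with 3 to 60 N. Pads are 20 mm wide; open, the fingers measure 128 mm over their backs; the gripper's body (75 mm by 189 mm) begins 69 mm behind the grasp point.
Start: joints at [1.138, 0.158, 1.597, -0, 1.386, -0.21], TCP at [0.127, 0.561, 0.215] pointing down, gripper open.
Joint ranges: [-2.91, 2.91], [-0.94, 2.29], [0.18, 2.7], [-1.29, 4.43], [0.17, 2.64], [-3, 3]. Speed limits (rad/s): [2.57, 2.57, 3.14, 3.14, 3.14, 3.14].

INTERFACE

Orientations are given as a rotation vector (axis times angle).
In Python, from workcell import bot gives the robot as it stands. Calls block until the motion is done:
- bot.goto(position, orientation): joint-space move of the TCP to a pose.
- bot.line_to(position, rot=None, max_speed=0.15): straight line of the TCP; rot=None keeps the orientation; max_speed is the mean speed in m/s.
- bot.set_joints(angles): joint-space move.
- bot.set_gripper(opening, newtons=None): opening from 0.0 (shut) to 1.0 (fully open); newtons is the grip in N (None keeps the last); returns when the fingers have stopped.
- bot.hold(seconds).
- bot.inverse_kinematics(position, orientation): joint angles nearest the present ones, or None.
- bot.read_camera(name): name is "scene" or "top" or "wrist"; returns a dict with "pixels" (480x640x3 uint8, blue, green, red), "fx", "fy", "cx", "cy" (pixels), "R" (3x3) and "t" (3): a world point X has camera coordinates R X + t. Camera axes: x right, y down, z forward; pixel columns grow to the right and rows downward; lengths in m; the calibration is good to about 2 mm. A picture is of the moment at which its call begins. There is no depth.
A pose or a line that the arm cannot do raises bot.MotionError and nothing moves.
- bot.job_done(): hands the job in, once; it reports no verdict.
Readings, each from a call of its own:
- bot.current_clock(): time.
- bot.current_joints(): joint angles.
- bot.current_joint_vel(): joint speeds.
- bot.current_effort(): joint torques, N m.
- bot.current_ee_pos(): TCP position.
- bot.current_tool_rot(): TCP orientation.
- bot.current_contact_force(): force on the tool from outside, world axes, zero at the start.
- bot.current_ft_torque(): the same for the moment, N m.
- bot.current_opening(): opening from 0.0 (shut) to 1.0 (fully open).
Only numpy, scipy, OpenCV 4.12 (cv2) and the standard library are available. Lean on these libraries where they do the work, as an engineer would, in place of code of your own. Each camera call takes 0.05 s, during which the arm holds its last target.

TASK

Take the ceramic lid lying on the cork mat and put it away on the sloped wooden lid rack, in the gap between the two lids already there, lying flat and square with its lower edge fully down against the little stop batten of the middle place. The gap is a bit too narrow, so lay the lid on the slope above the row and ease it down between its neighbours, which may shift aside but must stay flat on the rack against the bottom lip. Stop as soon as you feel the batten, which is only a friction fit and must not be shoved along; be gentle with the ceramics and leave everything else where it stands.

Things in the scene. Friction and masses are not known exactly. Their poses are not given: they have to be found in the camera images.
- lid_handle (a point): The lid to put away, white ceramic, 350 g: slab 130 long (x), 80 wide (y), 14 thick, corner radius 30; centred on it a bar handle along x, 72 long, 18 wide, 20 high, 14 clear above the slab, on a foot 14 long at each end. Point: centre of the bar, 38 above the slab's underside; z up out of the lid. Starts flat on a cork mat 5 thick, 180 by 130.
- left_lid_handle (a point): Centre of the bar handle of the left-hand lid on the rack (seen from the robot, +y side). Same shape, size, mass and axes as the lid to put away; it lies loose on the slope against the lip, x up the slope.
- right_lid_handle (a point): The same point of the right-hand lid on the rack (-y side). The gap between the two lids is 62 to 68 wide at the start, 12 to 18 less than a lid; each slides aside along the lip under a few newtons and may turn a little; their drag on a lid slid down between them is 2 to 15 N, changing slowly. Neither touches the ends of the rack.
- rack_lip (a point): Middle of the line where the fixed pine rack's board meets the lip at its low end, 75 above the shelf. The plain board slopes 26 deg (0.46 rad) from level, low end towards the robot. x: up the slope (board reaches 215), y: left along the lip (170 each way, ends open), z: out of the board. Lip 13 high, 12 thick. A lid lying flat on the board has its handle point at z = 38; the outer lids, on the lip, at x = 65.
- rack: The whole rack; origin on the shelf under the lip's middle, z up. In its middle place a wooden stop batten 28 wide (y), 12 thick and high, on the lip's middle line; its upper face is set anywhere from 12 to 57 up the slope from the lip. That is not measured: find it by touch. It slides in its groove if pushed with over 8 N. Let go, a lid mostly sticks where it lies (friction 0.5 to 0.7).
- tin: Bystander: closed aluminium tin, 72 across, 75 high; origin at the centre of its underside.
- spoon: Bystander: yellow plastic spoon, 190 long, lying flat.
- mug: Bystander: blue ceramic mug, 76 across, 85 high; origin at the centre of its underside.
- bowl: Bystander: terracotta bowl, 120 across, 50 high; origin at the centre of its underside.
- oil: Bystander: green glass oil bottle, 64 across, 200 high; origin at the centre of its underside.
Mind the look-alikes: they are no part of the job. What is shaped like the part that bears left_lid_handle but blue or yellow is not meant.

How it is judged:
By the outcome, as a careful person would: the job done as asked, in the order asked, and still so for the second after the job is handed in, with the robot touching nothing.
It also fails if it takes over 64 s, if anything falls off the work surface, if the arm or the gripper's body presses on something with over 40 N, if the wrist force passes 120 N, or if a joint passes its speed limit or range.

## Working session

There is one attempt and no reset: what is moved stays moved. The work goes in short steps, each a Python script; the robot and the scene stay as the last script left them, time stands still between calls to the robot, and variables do not carry over. Pictures are saved under pics/ and viewed, and the job is handed in when it is done.

```bash
ls; mkdir -p pics
python3 - <<'E'
from workcell import bot
import cv2,numpy as np
for n in ("scene","top","wrist"):
    c=bot.read_camera(n)
    cv2.imwrite(f"pics/{n}0.png",c["pixels"])
    R=np.array(c["R"]);t=np.array(c["t"])
    print(n,c["fx"],c["fy"],c["cx"],c["cy"],"cam pos",(-R.T@t).round(3),"fwd",R[2].round(3))
print(bot.current_clock(),bot.current_tool_rot(),bot.current_contact_force())
E
```

```text
pics
scene 494.1192324466745 494.1192324466745 316.7668060398598 244.3416253835265 cam pos [1.082 1.179 0.867] fwd [-0.424 -0.745 -0.515]
top 438.581322309779 438.581322309779 319.6919429664841 242.60109004490633 cam pos [0.359 0.098 1.333] fwd [ 0.092 -0.002 -0.996]
wrist 394.5537670994728 394.5537670994728 314.6757973999636 243.35772731405137 cam pos [0.049 0.578 0.383] fwd [ 0.272 -0.062 -0.96 ]
0.15 [ 2.45419706e+00  1.96028332e+00 -1.99335762e-03] [-0.00516784  0.82556114  0.808067  ]
```

View pics/scene0.png

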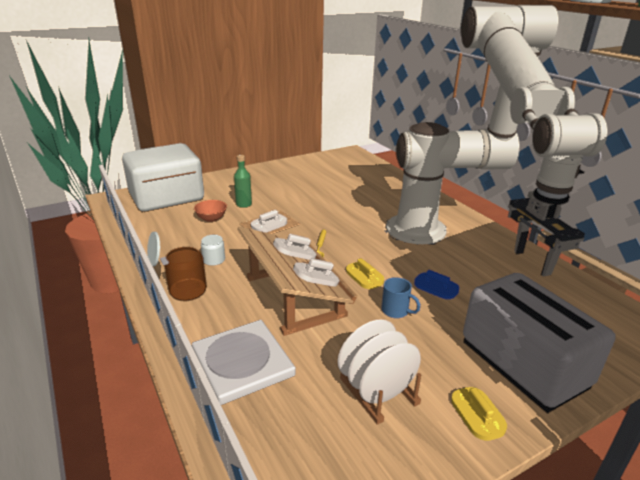

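View pics/top0.png

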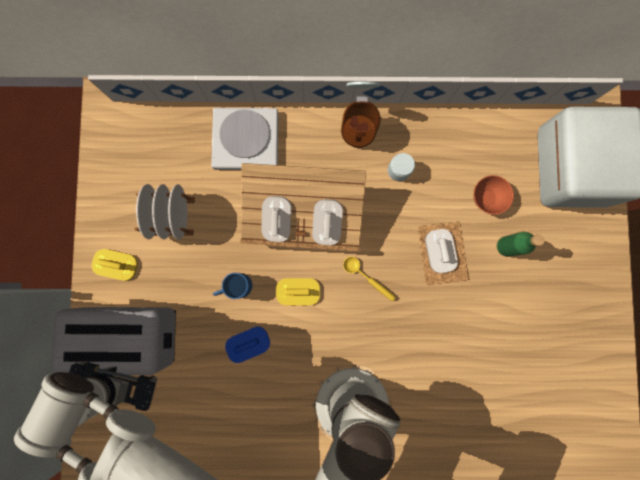

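View pics/wrist0.png

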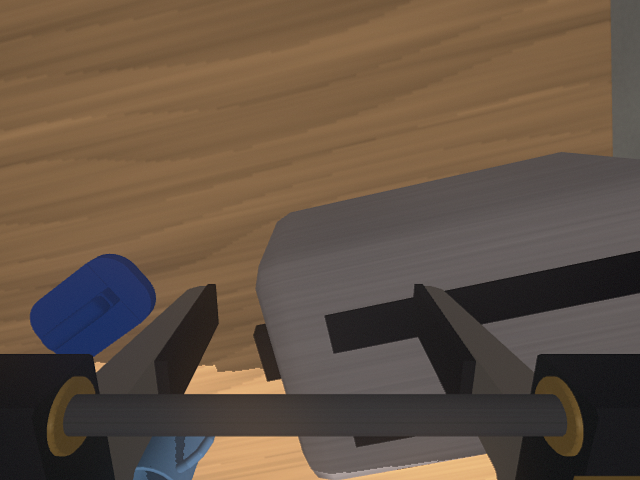

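Run:
```python
import cv2
im=cv2.imread("pics/top0.png")
cv2.imwrite("pics/top0_rack.png",cv2.resize(im[155:265,230:380],None,fx=5,fy=5,interpolation=cv2.INTER_CUBIC))
cv2.imwrite("pics/top0_mat.png",cv2.resize(im[210:295,400:500],None,fx=6,fy=6,interpolation=cv2.INTER_CUBIC))
```

```text
(no output)
```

View pics/top0_rack.png

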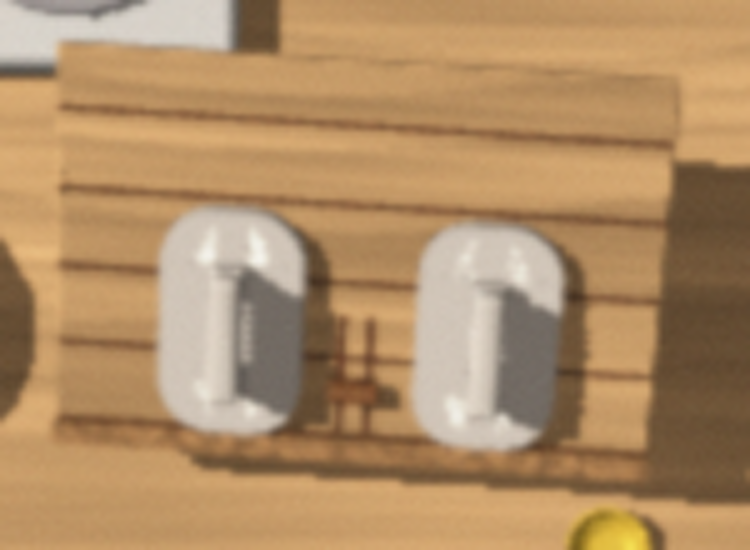

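View pics/top0_mat.png

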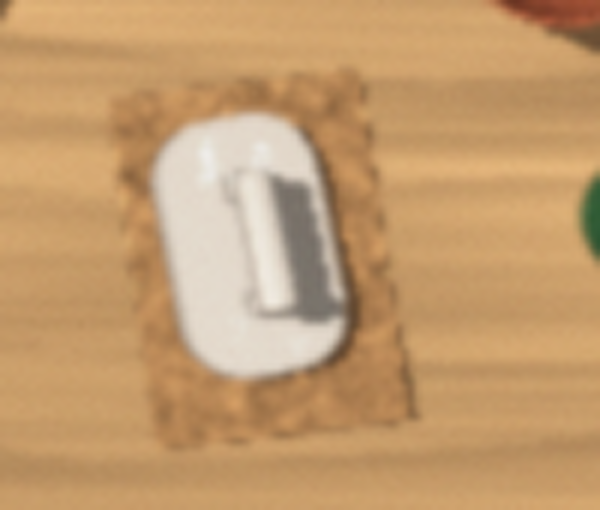

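```bash
cat > h.py <<'E'
from workcell import bot
import cv2,numpy as np
from scipy.spatial.transform import Rotation as Ro
def snap(n,f):
    c=bot.read_camera(n); cv2.imwrite("pics/"+f+".png",c["pixels"])
    np.savez("pics/"+f+".npz",**{k:np.array(v) for k,v in c.items()}); return c
def load(f): return dict(np.load("pics/"+f+".npz"))
def ray(c,u,v):
    R=np.array(c["R"]);t=np.array(c["t"])
    d=R.T@np.array([(u-c["cx"])/c["fx"],(v-c["cy"])/c["fy"],1.]); return -R.T@t,d
def onz(c,u,v,z):
    o,d=ray(c,u,v); return o+d*(z-o[2])/d[2]
def onplane(c,u,v,p,n):
    o,d=ray(c,u,v); return o+d*((p-o)@n)/(d@n)
def proj(c,X):
    q=np.array(c["R"])@np.array(X)+np.array(c["t"]); return np.array([c["fx"]*q[0]/q[2]+c["cx"],c["fy"]*q[1]/q[2]+c["cy"]])
def white(im,lo=120,smax=45,roi=None):
    hsv=cv2.cvtColor(im,cv2.COLOR_BGR2HSV)
    m=((hsv[...,1]<smax)&(hsv[...,2]>lo)).astype(np.uint8)*255
    if roi is not None:
        z=np.zeros_like(m);a,b,c,d=roi;z[b:d,a:c]=m[b:d,a:c];m=z
    return m
def down(yaw):  # tool z down, tool x (jaw axis) at angle yaw
    x=np.array([np.cos(yaw),np.sin(yaw),0]);z=np.array([0,0,-1.]);return Ro.from_matrix(np.array([x,np.cross(z,x),z]).T)
E
python3 - <<'E'
from h import *
c=snap("top","top1");im=c["pixels"]
for nm,roi,z in(("lid",(415,215,475,290),.019),("L",(255,185,301,250),.12),("Rt",(305,185,350,260),.12)):
    m=white(im,110,60,roi);cs,_=cv2.findContours(m,cv2.RETR_EXTERNAL,cv2.CHAIN_APPROX_NONE)
    k=max(cs,key=cv2.contourArea);r=cv2.minAreaRect(k);print(nm,r,cv2.contourArea(k))
    b=cv2.boxPoints(r);P=[onz(c,*q,z) for q in b];print(np.round(P,3).tolist(),"ctr",onz(c,*r[0],z).round(3))
# rack bottom lip ends on z=.075, upper corners
z2=.075+.215*np.sin(.46)
for u,v,z in((230+58/5,155+428/5,.085),(230+650/5,155+470/5,.085),(230+60/5,155+42/5,z2),(230+678/5,155+75/5,z2)): print(onz(c,u,v,z).round(4))
E
```

```text
lid ((441.1346130371094, 250.67308044433594), (43.3416633605957, 27.45625877380371), 78.69007110595703) 1043.0
[[0.514, -0.218, 0.019], [0.531, -0.299, 0.019], [0.403, -0.322, 0.019], [0.386, -0.241, 0.019]] ctr [ 0.458 -0.27   0.019]
L ((276.0, 218.5), (45.0, 28.0), 90.0) 1103.5
[[0.601, 0.258, 0.12], [0.602, 0.179, 0.12], [0.475, 0.178, 0.12], [0.474, 0.256, 0.12]] ctr [0.538 0.218 0.12 ]
Rt ((327.5, 222.0), (44.0, 29.0), 90.0) 1111.0
[[0.591, 0.115, 0.12], [0.591, 0.034, 0.12], [0.467, 0.033, 0.12], [0.467, 0.114, 0.12]] ctr [0.529 0.074 0.12 ]
[0.4786 0.3186 0.085 ]
[ 0.4566 -0.0199  0.085 ]
[0.6803 0.3071 0.1704]
[ 0.6643 -0.0275  0.1704]
```

Run:
```python
from h import *
c=snap("wrist","w0")
T=Ro.from_rotvec(bot.current_tool_rot()).as_matrix();p=np.array(bot.current_ee_pos())
R=c["R"];t=c["t"];cp=-R.T@t
print("cam in tool",(T.T@(cp-p)).round(4),"\nfwd",(T.T@R[2]).round(3),"xax",(T.T@R[0]).round(3))
print("jaw axis",T[:,0].round(3))
yaw=-.065
xr=np.array([np.cos(yaw)*np.cos(.46),np.sin(yaw)*np.cos(.46),np.sin(.46)]);yr=np.array([-np.sin(yaw),np.cos(yaw),0]);n=np.cross(xr,yr)
o=np.array([.467,.15,.075])
for s in (1,-1):
    M=np.array([s*yr,np.cross(-n,s*yr),-n]).T
    rv=Ro.from_matrix(M).as_rotvec()
    for X,h in((.08,.25),(.175,.019),(.175,.1),(.08,.019),(.10,.25)):
        q=bot.inverse_kinematics(o+X*xr+h*n,rv);print(s,X,h,None if q is None else np.round(q,2))
for yw in (1.745,1.745-np.pi):
    for z in (.03,.15,.25):
        q=bot.inverse_kinematics([.458,-.27,z],down(yw).as_rotvec());print(yw,None if q is None else np.round(q,2))
```

```text
cam in tool [-0.0004 -0.0801 -0.1689] 
fwd [0.001 0.279 0.96 ] xax [ 1.    -0.    -0.001]
jaw axis [ 0.221  0.975 -0.001]
1 0.08 0.25 [ 0.14 -0.59  2.06 -0.1   1.22 -1.35]
1 0.175 0.019 [ 0.06  0.03  1.9  -0.08  0.76 -1.4 ]
1 0.175 0.1 [ 0.07 -0.14  1.91 -0.08  0.92 -1.4 ]
1 0.08 0.019 [ 0.09 -0.13  2.14 -0.11  0.68 -1.35]
1 0.1 0.25 [ 0.13 -0.55  2.02 -0.09  1.22 -1.36]
-1 0.08 0.25 [ 0.14 -0.59  2.06 -0.1   1.22  1.79]
-1 0.175 0.019 [ 0.06  0.03  1.9  -0.08  0.76  1.74]
-1 0.175 0.1 [ 0.07 -0.14  1.91 -0.08  0.92  1.74]
-1 0.08 0.019 [ 0.09 -0.13  2.14 -0.11  0.68  1.79]
-1 0.1 0.25 [ 0.13 -0.55  2.02 -0.09  1.22  1.78]
1.745 [-0.76  0.27  1.86 -0.    1.01 -2.51]
1.745 [-0.76  0.11  1.79 -0.    1.25 -2.51]
1.745 [-0.76  0.02  1.67  0.    1.45 -2.51]
-1.396592653589793 [-0.76  0.27  1.86 -0.    1.01  0.64]
-1.396592653589793 [-0.76  0.11  1.79 -0.    1.25  0.64]
-1.396592653589793 [-0.76  0.02  1.67 -0.    1.45  0.64]
```

```bash
cat >> h.py <<'E'
def rackframe(o,yaw,s=-1):
    xr=np.array([np.cos(yaw)*np.cos(.4538),np.sin(yaw)*np.cos(.4538),np.sin(.4538)]);yr=np.array([-np.sin(yaw),np.cos(yaw),0]);n=np.cross(xr,yr)
    return np.array(o),xr,yr,n,Ro.from_matrix(np.array([s*yr,np.cross(-n,s*yr),-n]).T)
E
python3 - <<'E'
from h import *
o,xr,yr,n,M=rackframe([.467,.15,.075],-.065)
t0=bot.current_clock()
bot.goto(o+.12*xr+.2*n,M.as_rotvec())
print(bot.current_clock()-t0)
snap("wrist","w_rack")
bot.goto([.458-.03,-.27,.22],down(-1.397).as_rotvec())
print(bot.current_clock()-t0)
snap("wrist","w_lid"); snap("top","top2");snap("scene","sc2")
print(bot.current_clock(),bot.current_contact_force())
E
```

```text
1.9832999999999998
3.6167
4.0167 [-0.24994271 -0.08367407  0.49288896]
```

View pics/w_rack.png

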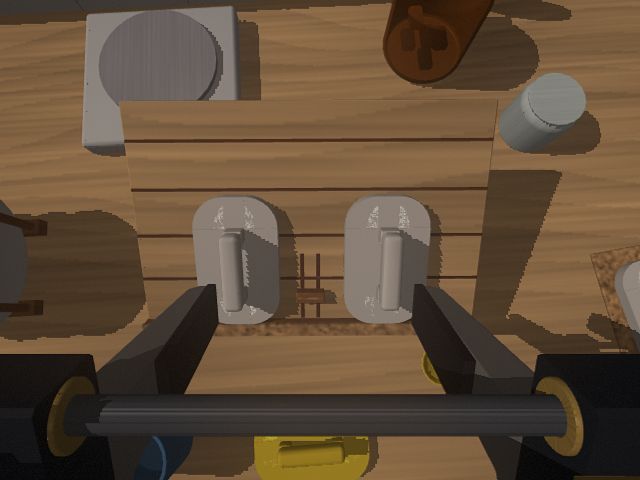

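View pics/w_lid.png

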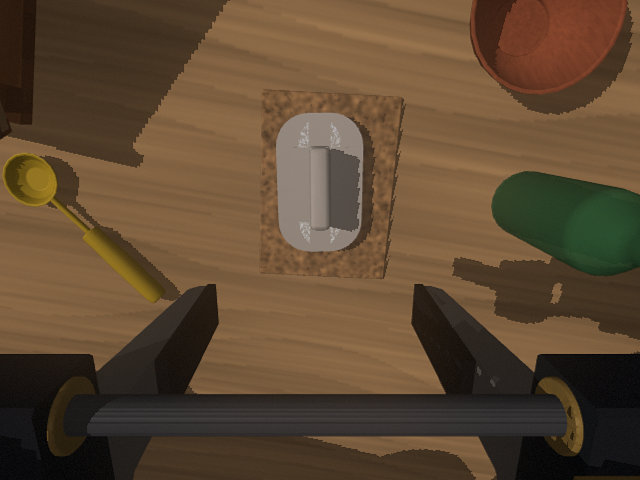

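Run:
```python
from h import *
c=load("w_rack");im=c["pixels"]
cv2.imwrite("pics/w_rack_z.png",cv2.resize(im[185:345,130:490],None,fx=2.2,fy=2.2,interpolation=cv2.INTER_CUBIC))
cv2.imwrite("pics/w_rack_b.png",cv2.resize(im[240:345,260:370],None,fx=6,fy=5.5,interpolation=cv2.INTER_CUBIC))
l=load("w_lid")
for nm,cc,roi in (("L",c,(180,180,290,335)),("R",c,(335,180,440,335)),("lid",l,(265,100,375,260))):
    m=white(cc["pixels"],70,40,roi)
    cs,_=cv2.findContours(m,cv2.RETR_EXTERNAL,cv2.CHAIN_APPROX_NONE);k=max(cs,key=cv2.contourArea)
    print(nm,cv2.boundingRect(k),cv2.minAreaRect(k),cv2.contourArea(k))
```

```text
L (196, 235, 76, 89) ((226.81549072265625, 283.1885681152344), (98.74822235107422, 51.60413360595703), 64.04122924804688) 2252.5
R (344, 229, 68, 94) ((374.6568908691406, 277.6411437988281), (93.88644409179688, 63.742698669433594), 83.1572265625) 2547.0
lid (277, 113, 86, 138) ((319.5, 181.5), (137.0, 85.0), 90.0) 6010.5
```

View pics/w_rack_z.png

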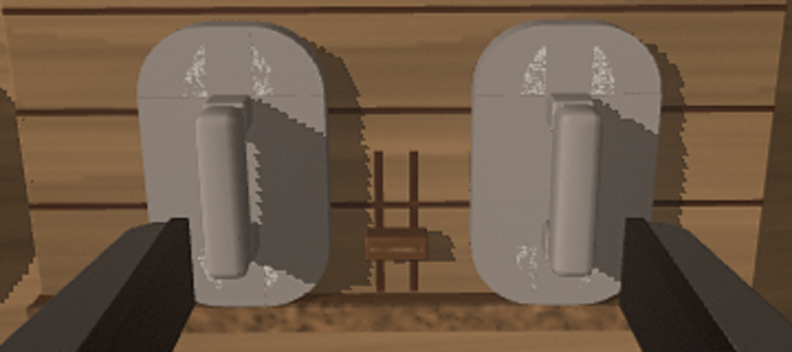

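View pics/w_rack_b.png

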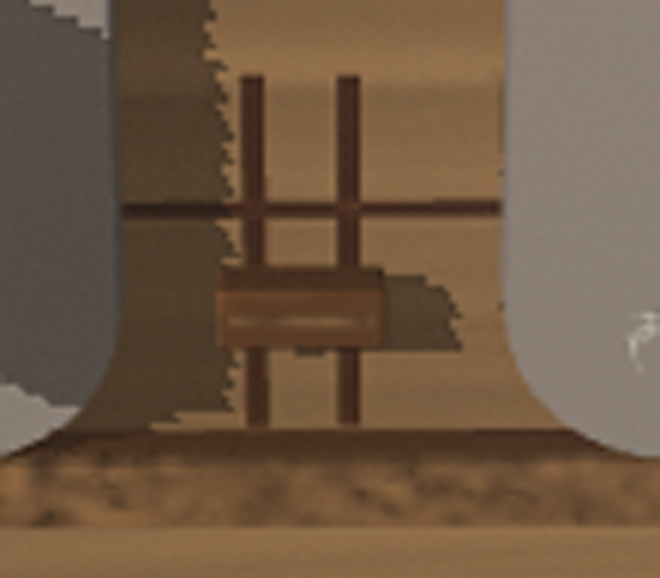

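Run:
```python
from h import *
from scipy.optimize import least_squares
c=load("w_rack");t=load("top2")
# fit o,yaw from corners: board top corners (x=.215,y=+-.17), lip line end
yaw=-.065;o=np.array([.467,.15,.075])
obs=[((121,101),(.215,.17,0)),((497,101),(.215,-.17,0))]
im=c["pixels"]
def f(p):
    oo,xr,yr,n,_=rackframe([p[0],p[1],.075],p[2]);r=[]
    for uv,(x,y,z) in obs: r+=list(proj(c,oo+x*xr+y*yr+z*n)-uv)
    return r
s=least_squares(f,[.467,.15,-.065]);print("fit",s.x.round(4),"res",np.round(s.fun,2))
o,xr,yr,n,_=rackframe([s.x[0],s.x[1],.075],s.x[2])
def loc(u,v,z):
    P=onplane(c,u,v,o+z*n,n)-o;return (np.array([P@xr,P@yr])*1000).round(1)
# lip line between lids: crop row 430 -> lip top inner edge (z=13) occludes? 
for nm,u,v,z in(("lip inner foot?",310,240+430/5.5,0),("lip top outer",310,240+527/5.5,.013),("batten base",310,240+267/5.5,0),("batten top-up edge",310,240+290/5.5,.012),("batten top-low edge",310,240+347/5.5,.012),
  ("batten L",260+218/6,292,.012),("batten R",260+382/6,292,.012),
  ("Lid L inner edge",130+328/2.2,185+190/2.2,.014),("Lid L outer",130+138/2.2,185+110/2.2,.014),("Lid L top",130+235/2.2,185+22/2.2,.014),("L inner up",130+326/2.2,185+100/2.2,.014),
  ("Lid R inner",130+472/2.2,185+190/2.2,.014),("R inner up",130+473/2.2,185+100/2.2,.014),("Lid R outer",130+659/2.2,185+110/2.2,.014),("Lid R top",130+567/2.2,185+20/2.2,.014),
  ("L lowest",130+255/2.2,185+305/2.2,.014),("R lowest",130+545/2.2,185+303/2.2,.014),
  ("L handle top up",130+226/2.2,185+107/2.2,.048),("L handle low",130+227/2.2,185+278/2.2,.048),("R h up",130+575/2.2,185+107/2.2,.048),("R h low",130+573/2.2,185+278/2.2,.048)):
    print(nm,(round(u,1),round(v,1)),loc(u,v,z))
l=load("w_lid")
x,y,w,h=277,113,86,138
for u,v in((x,y+h/2),(x+w,y+h/2),(x+w/2,y),(x+w/2,y+h)): print("slab",onz(l,u,v,.019).round(4))
```

```text
fit [ 0.4739  0.1556 -0.0646] res [-3.12 -0.29  3.11 -0.26]
lip inner foot? (310, 318.2) [ 1.6 -0.3]
lip top outer (310, 335.8) [-11.6  -0.5]
batten base (310, 288.5) [34.9 -0.4]
batten top-up edge (310, 292.7) [35.5 -0.6]
batten top-low edge (310, 303.1) [24.3 -0.6]
batten L (296.3, 292) [36.2 12.9]
batten R (323.7, 292) [ 36.3 -14.1]
Lid L inner edge (279.1, 271.4) [58.7 29.2]
Lid L outer (192.7, 235.0) [ 95.  109.6]
Lid L top (236.8, 195.0) [132.9  66. ]
L inner up (278.2, 230.5) [99.5 29. ]
Lid R inner (344.5, 271.4) [ 58.7 -34.1]
R inner up (345.0, 230.5) [ 99.5 -33.7]
Lid R outer (429.5, 235.0) [  95.2 -113.2]
Lid R top (387.7, 194.1) [133.8 -71.9]
L lowest (245.9, 323.6) [ 2.6 64. ]
R lowest (377.7, 322.7) [  3.8 -68.6]
L handle top up (232.7, 233.6) [105.4  64.5]
L handle low (233.2, 311.4) [32.8 68.3]
R h up (391.4, 233.6) [105.5 -70.5]
R h low (390.5, 311.4) [ 33.  -73.7]
slab [ 0.4517 -0.2288  0.019 ]
slab [ 0.4657 -0.308   0.019 ]
slab [ 0.519  -0.2575  0.019 ]
slab [ 0.3921 -0.2804  0.019 ]
```

Run:
```python
from h import *
l=load("w_lid")
im=l["pixels"][95:265,260:400];cv2.imwrite("pics/lid_z.png",cv2.resize(im,None,fx=3.4,fy=3.4,interpolation=cv2.INTER_CUBIC))
t=load("top2")
for u,v in((320,147),(320,230),(310.5,188),(329.5,188)): print(onz(l,u,v,.053).round(4))
m=white(t["pixels"],110,60,(415,215,475,290));cs,_=cv2.findContours(m,cv2.RETR_EXTERNAL,cv2.CHAIN_APPROX_NONE)
k=max(cs,key=cv2.contourArea);print(cv2.minAreaRect(k),onz(t,*cv2.minAreaRect(k)[0],.019).round(4))
```

```text
[ 0.4914 -0.2621  0.053 ]
[ 0.4216 -0.2747  0.053 ]
[ 0.4565 -0.2602  0.053 ]
[ 0.4594 -0.2761  0.053 ]
((455.0, 273.5), (31.0, 38.0), 90.0) [ 0.39   -0.3103  0.019 ]
```

View pics/lid_z.png

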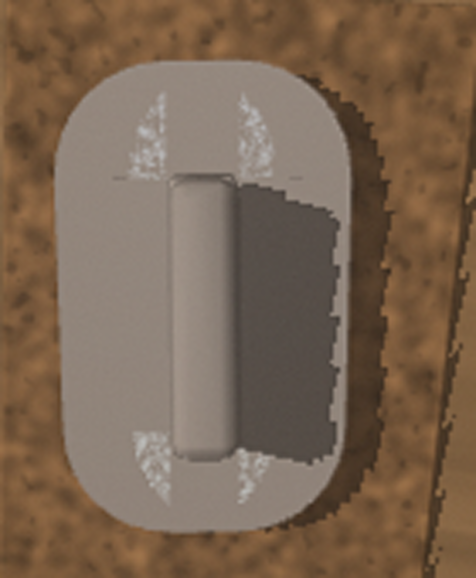

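Run:
```python
from h import *
t0=bot.current_clock()
rv=down(.185-np.pi/2).as_rotvec()
P=np.array([.4564,-.2683,.0245])
bot.set_gripper(.6,20)
bot.goto(P+[0,0,.07],rv)
bot.line_to(P,rv,max_speed=.1)
print(bot.current_clock()-t0,bot.current_ee_pos(),bot.current_contact_force())
bot.set_gripper(0,22)
print(bot.current_opening(),bot.current_contact_force(),bot.current_ft_torque())
bot.line_to(P+[0,0,.05],rv,max_speed=.1)
print(bot.current_opening(),bot.current_contact_force(),bot.current_ft_torque(),bot.current_clock()-t0)
snap("wrist","w_grasp");snap("scene","s_grasp")
```

```text
2.1166 [ 0.45694698 -0.26884714  0.02531256] [ 0.55527898 -0.5144868  -0.29652933]
0.19404554283707356 [ 0.45319143 -0.39714687  1.00477159] [-0.05955677  0.14734878  0.01494394]
0.19519102524276782 [-0.86017598 -0.27793537 -4.55260265] [-0.03325896  0.16009837 -0.0405654 ] 3.4166
```

View pics/w_grasp.png

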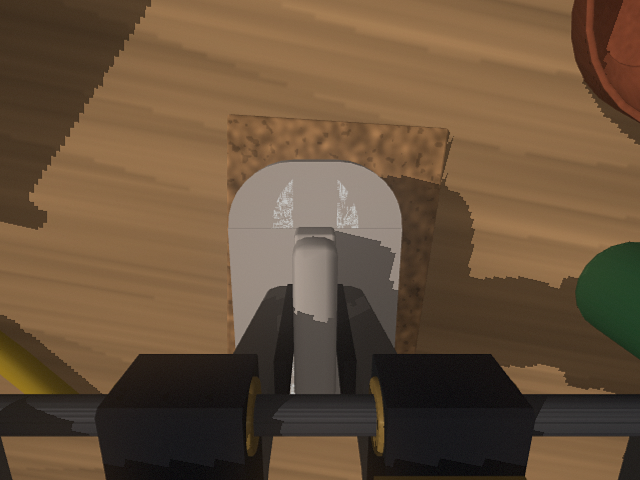

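View pics/s_grasp.png

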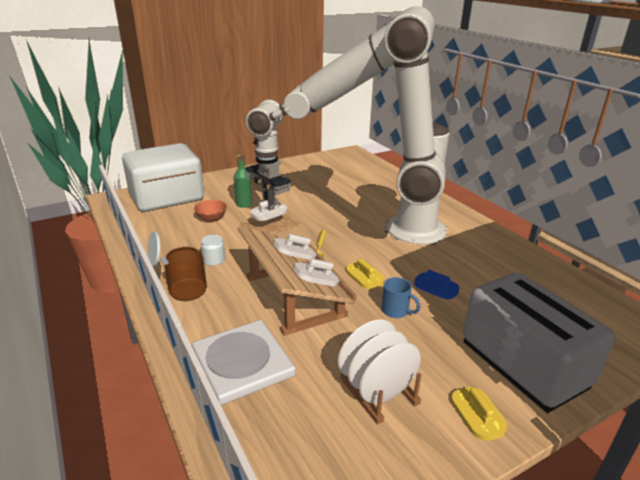

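```bash
cat >> h.py <<'E'
O,XR,YR,N,M=rackframe([.4739,.1556,.075],-.0646)
O=O+.0023*XR-.0008*YR
RV=M.as_rotvec()
def tcp(X,Y,h): return O+X*XR+Y*YR+h*N
def rel(p=None):
    p=np.array(bot.current_ee_pos() if p is None else p)-O; return np.array([p@XR,p@YR,p@N])
def F(k=4,dt=.02):
    a=[]
    for i in range(k):
        a.append(bot.current_contact_force()); 
        if i<k-1: bot.hold(dt)
    f=np.mean(a,0); return np.array([f@XR,f@YR,f@N])
E
python3 - <<'E'
from h import *
g=load("w_grasp")
t0=bot.current_clock()
T=Ro.from_rotvec(bot.current_tool_rot()).as_matrix();p=np.array(bot.current_ee_pos())
P=onplane(g,315,161,p+T[:,2]*.0063,T[:,2]);print("front edge in tool",(T.T@(P-p)*1000).round(1))
for u in (229,401):
    P=onplane(g,u,240,p+T[:,2]*.0063,T[:,2]);print("side edge",(T.T@(P-p)*1000).round(1))
bot.line_to(p+[0,0,.2],max_speed=.25)
bot.goto(tcp(.176,0,.08),RV)
bot.hold(.2)
print(rel()*1000,F(),bot.current_ft_torque(),bot.current_opening(),bot.current_clock()-t0)
e=Ro.from_rotvec(bot.current_tool_rot());print("rot err",(M.inv()*e).as_rotvec())
snap("wrist","w_pre");snap("scene","s_pre");snap("top","t_pre")
E
```

```text
front edge in tool [  0.1 -64.6   6.3]
side edge [-39.7 -28.7   6.3]
side edge [ 40.  -28.7   6.3]
[176.37369282  -0.82994679  79.94284046] [-1.94229773  0.2251314  -3.59376501] [ 0.05639876  0.68805964 -0.06191932] 0.19371807698923052 2.8084
rot err [3.02268762e-05 5.27459050e-04 9.48678488e-04]
```

View pics/w_pre.png

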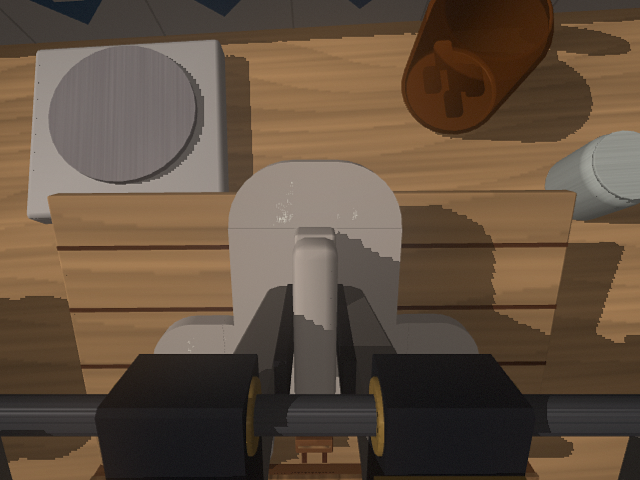

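View pics/s_pre.png

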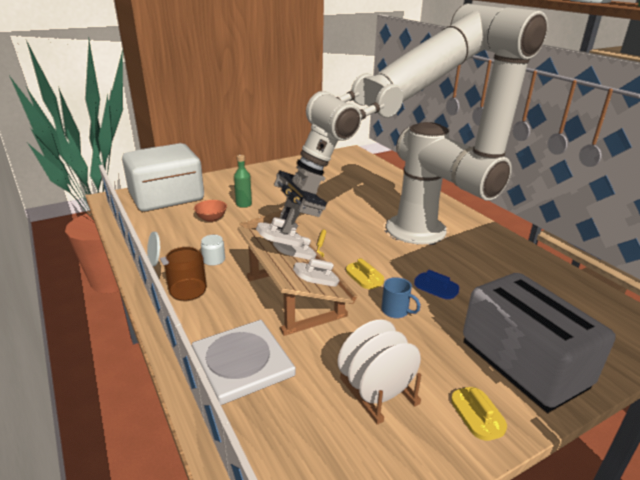

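Run:
```python
from h import *
t0=bot.current_clock();print("clock",t0)
f0=F(6);print("base",f0.round(2))
bot.line_to(tcp(.176,0.0,.0265),RV,max_speed=.1)
print(rel()*1000,(F(4)-f0).round(2),bot.current_clock()-t0)
h=.0265
while h>.0155:
    h-=.0007
    bot.line_to(tcp(.176,0.0,h),RV,max_speed=.02)
    d=F(2,.01)-f0;print(round(h*1000,2),(rel()*1000).round(2),d.round(2),round(bot.current_clock()-t0,2))
    if d[2]>2.0: break
np.save("f0.npy",f0)
snap("wrist","w_laid")
```

```text
clock 10.4917
base [-1.79  0.19 -3.49]
[1.76377623e+02 7.17148319e-02 2.67247158e+01] [ 0.15 -0.43 -0.15] 0.8165999999999993
25.8 [1.7642e+02 7.0000e-02 2.6260e+01] [ 0.02 -0.15 -0.2 ] 1.08
25.1 [ 1.7596e+02 -1.0000e-02  2.5110e+01] [ 0.21 -0.41 -0.62] 1.33
24.4 [ 1.7594e+02 -1.0000e-02  2.4320e+01] [ 0.49 -0.24 -0.56] 1.59
23.7 [ 1.7594e+02 -2.0000e-02  2.3640e+01] [-0.19 -0.3  -0.01] 1.85
23.0 [175.94  -0.    22.95] [-0.16 -0.24 -0.08] 2.11
22.3 [ 1.7592e+02 -2.0000e-02  2.2230e+01] [ 0.25 -0.22 -0.26] 2.37
21.6 [175.93   0.    21.54] [-0.11  0.23 -0.18] 2.62
20.9 [175.94  -0.    20.85] [ 0.41 -0.41  0.23] 2.88
20.2 [1.7594e+02 1.0000e-02 2.0150e+01] [ 0.45  0.1  -0.56] 3.14
19.5 [ 1.7615e+02 -1.0000e-02  1.9590e+01] [ 0.29 -0.09  0.83] 3.4
18.8 [ 1.7604e+02 -5.0000e-02  1.9350e+01] [-2.89 -1.31  6.87] 3.66
```

View pics/w_laid.png

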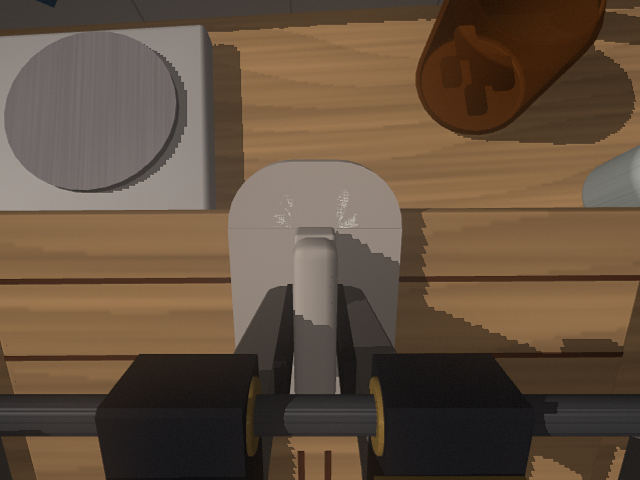

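```bash
cat > slide.py <<'E'
from h import *
import sys,json
f0=np.load("f0.npy")
def run(X,h,Xend,step,speed,k=2,stop=None,Y=0.0,log=[]):
    t0=bot.current_clock()
    while X>Xend+1e-6:
        X=max(X-step,Xend)
        bot.line_to(tcp(X,Y,h),RV,max_speed=speed)
        d=F(k,.01)-f0; r=rel()*1000
        print(f"X{X*1000:.2f} h{h*1000:.2f} rel{r.round(2)} d{d.round(2)} t{bot.current_clock():.2f}")
        if stop is not None and stop(d,log): return X,h,True
        log.append(d)
        if d[2]>4.5: h+=.0002
        elif d[2]<1.5: h-=.0002
        if abs(d[1])>12 or d[2]>20 or d[0]>30: print("ABORT");return X,h,True
    return X,h,False
E
python3 - <<'E'
from slide import *
X,h,_=run(.176,.0191,.140,.006,.04)
np.save("st.npy",[X,h]);snap("wrist","w_s1")
E
```

```text
X170.00 h19.10 rel[1.6958e+02 7.0000e-02 1.9270e+01] d[-2.24 -1.24  6.16] t14.51
X164.00 h19.30 rel[165.12  -0.45  19.67] d[ 4.26 -3.27  1.74] t14.82
X158.00 h19.30 rel[162.37  -0.36  20.73] d[ 9.65 -3.96 -0.12] t15.12
X152.00 h19.10 rel[156.65   0.43  20.99] d[ 8.33 -1.    3.16] t15.43
X146.00 h19.10 rel[148.61   0.55  20.35] d[7.22 0.46 5.83] t15.74
X140.00 h19.30 rel[140.6    0.25  19.76] d[6.02 0.03 7.72] t16.05
```

Run:
```python
from slide import *
for i in range(2):
    bot.hold(.15);print((rel()*1000).round(2),(F(2,.01)-f0).round(2),Ro.from_matrix(M.inv().as_matrix()@Ro.from_rotvec(bot.current_tool_rot()).as_matrix()).as_rotvec().round(4))
snap("top","t_s1");c=snap("scene","s_s1");cv2.imwrite("pics/s_s1z.png",cv2.resize(c["pixels"][180:340,220:380],None,fx=3.7,fy=3.7,interpolation=cv2.INTER_CUBIC))
```

```text
[140.57   0.26  19.71] [5.55 0.64 8.35] [ 0.0007 -0.0004  0.0002]
[140.62   0.25  19.73] [ 6.14 -0.06  7.94] [ 0.0006 -0.0005  0.0002]
```

View pics/s_s1z.png

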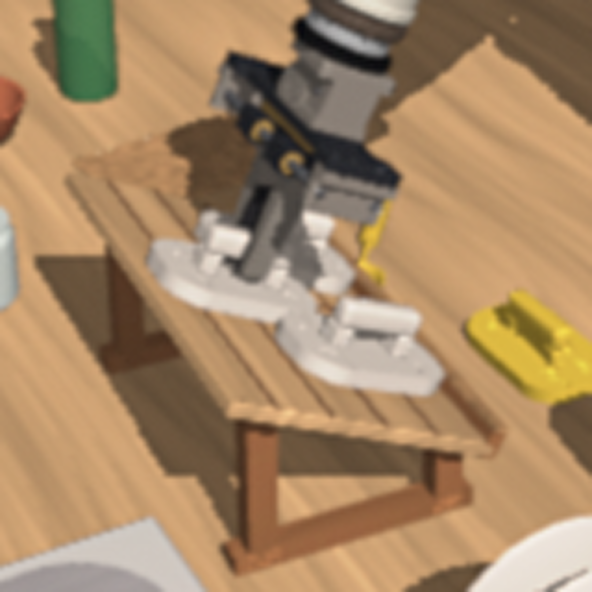

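View pics/w_s1.png

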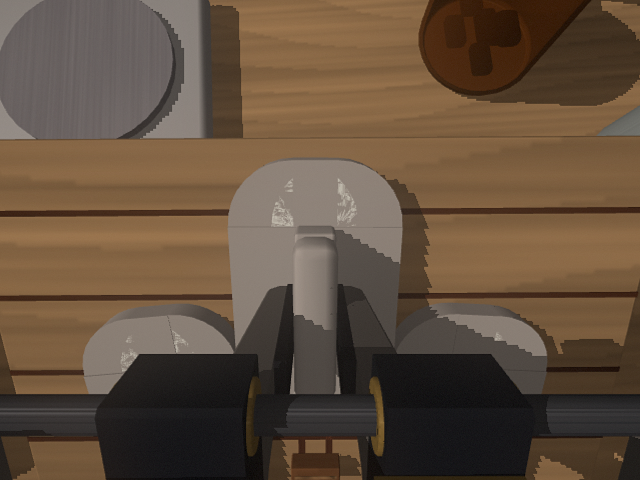

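Run:
```python
from slide import *
bot.set_gripper(0,30)
X,h,_=run(.140,.0195,.110,.005,.025,Y=-.0002)
np.save("st.npy",[X,h]);snap("wrist","w_s2")
bot.hold(.1);print((rel()*1000).round(2),(F(3,.01)-f0).round(2))
```

```text
X135.00 h19.50 rel[ 1.3516e+02 -9.0000e-02  1.9690e+01] d[ 5.79 -0.42  6.86] t17.09
X130.00 h19.70 rel[129.62  -0.19  19.66] d[ 5.85 -0.07  6.83] t17.45
X125.00 h19.90 rel[124.26  -0.27  19.67] d[ 6.1  -0.58  5.55] t17.81
X120.00 h20.10 rel[119.02  -0.28  19.75] d[ 4.81 -1.54  3.11] t18.17
X115.00 h20.10 rel[114.51  -0.22  19.89] d[ 5.55 -0.3   2.42] t18.52
X110.00 h20.10 rel[109.95  -0.23  20.04] d[ 5.84 -0.66  1.2 ] t18.88
[109.93  -0.23  20.02] [ 6.23 -0.89  1.71]
```

View pics/w_s2.png

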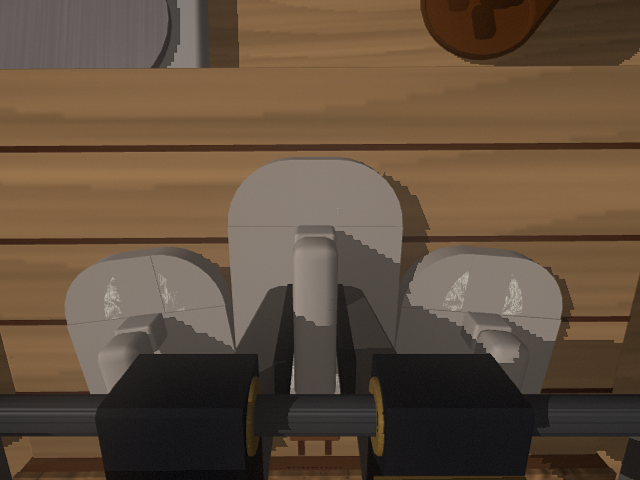

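Run:
```python
from slide import *
X,h=np.load("st.npy")
log=[]
def stop(d,log):
    if len(log)<3: return False
    m=np.median([q[0] for q in log[-6:-1]] if len(log)>4 else [q[0] for q in log])
    return d[0]>m+2.5
X,h,s=run(X,.0198,.102,.0015,.015,stop=stop,Y=-.0002,log=log)
if not s: X,h,s=run(X,h,.0935,.0003,.01,k=3,stop=stop,Y=-.0002,log=log)
np.save("st.npy",[X,h]);np.save("log.npy",log);print(s)
bot.hold(.1);print((rel()*1000).round(2),(F(3,.01)-f0).round(2))
snap("wrist","w_s3");snap("top","t_s3")
```

```text
X108.50 h19.80 rel[109.41  -0.18  20.11] d[ 6.56 -1.27  1.91] t19.31
X107.00 h19.80 rel[108.15  -0.19  20.19] d[ 8.16 -0.62  1.89] t19.57
X105.50 h19.80 rel[106.79  -0.17  20.23] d[ 7.72 -1.53  1.72] t19.82
X104.00 h19.80 rel[105.49  -0.17  20.29] d[ 8.66 -0.94  1.01] t20.08
X102.50 h19.60 rel[104.61  -0.16  20.3 ] d[ 9.3  -0.94  1.75] t20.34
X102.00 h19.60 rel[104.29  -0.15  20.38] d[ 9.47 -1.47  1.84] t20.60
X101.70 h19.60 rel[104.1   -0.2   20.37] d[ 9.05 -1.76  1.99] t20.87
X101.40 h19.60 rel[103.88  -0.18  20.41] d[ 9.14 -1.18  2.21] t21.13
X101.10 h19.60 rel[103.64  -0.17  20.41] d[ 9.   -1.72  1.98] t21.40
X100.80 h19.60 rel[103.41  -0.18  20.43] d[ 9.34 -0.97  1.63] t21.67
X100.50 h19.60 rel[103.17  -0.2   20.45] d[ 9.23 -1.49  1.61] t21.93
X100.20 h19.60 rel[102.91  -0.22  20.46] d[ 9.73 -1.64  1.73] t22.20
X99.90 h19.60 rel[102.68  -0.21  20.49] d[ 9.61 -1.54  1.52] t22.47
X99.60 h19.60 rel[102.39  -0.23  20.47] d[10.07 -1.92  1.78] t22.73
X99.30 h19.60 rel[102.21  -0.22  20.51] d[10.93 -1.84  1.57] t23.00
X99.00 h19.60 rel[101.92  -0.22  20.52] d[ 9.52 -1.79  1.27] t23.27

[... 604 characters left out ...]
5.67
X96.00 h19.40 rel[99.71 -0.17 20.61] d[10.73 -1.7   2.36] t25.93
X95.70 h19.40 rel[99.44 -0.16 20.61] d[10.86 -1.4   2.18] t26.20
X95.40 h19.40 rel[98.97 -0.14 20.57] d[10.47 -1.09  1.89] t26.47
X95.10 h19.40 rel[98.78 -0.16 20.6 ] d[10.53 -1.34  1.77] t26.73
X94.80 h19.40 rel[98.51 -0.13 20.61] d[11.24 -1.44  2.25] t27.00
X94.50 h19.40 rel[98.17 -0.19 20.59] d[11.2  -2.17  1.58] t27.27
X94.20 h19.40 rel[98.12 -0.17 20.65] d[11.39 -1.68  1.05] t27.53
X93.90 h19.20 rel[98.15 -0.15 20.62] d[11.49 -1.75  2.88] t27.80
X93.60 h19.20 rel[98.11 -0.16 20.67] d[12.14 -1.67  2.1 ] t28.07
X93.50 h19.20 rel[98.09 -0.15 20.7 ] d[11.84 -2.02  1.93] t28.33
False
[98.09 -0.15 20.69] [11.98 -1.77  2.09]
```

View pics/w_s3.png

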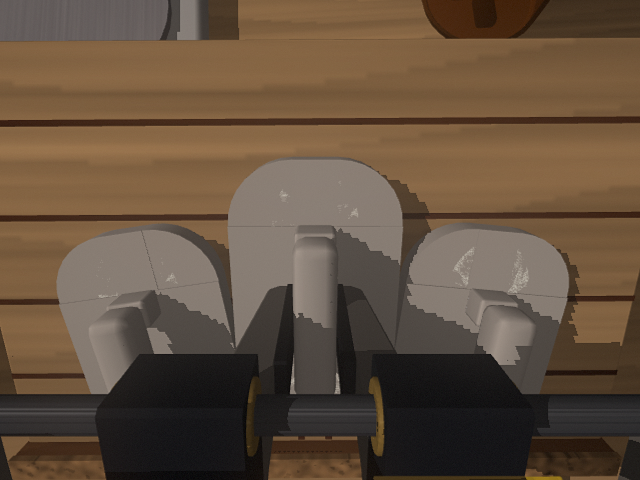

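Run:
```python
from slide import *
X,h=np.load("st.npy")
def st(tag):
    e=M.inv()*Ro.from_rotvec(bot.current_tool_rot())
    print(tag,(rel()*1000).round(2),(F(3,.01)-f0).round(2),e.as_rotvec().round(4),(M.inv().apply(bot.current_ft_torque())).round(2),round(bot.current_clock(),2))
st("now")
for i in range(5):
    h-=.0004
    bot.line_to(tcp(X,-.0002,h),RV,max_speed=.02);st(f"h{h*1e3:.1f}")
    if (F(2,.01)-f0)[2]>7.5: break
np.save("st.npy",[X,h])
snap("wrist","w_s4");c=snap("scene","s_s4");cv2.imwrite("pics/s_s4z.png",cv2.resize(c["pixels"][200:320,230:360],None,fx=5,fy=5,interpolation=cv2.INTER_CUBIC))
```

```text
now [98.1  -0.16 20.69] [12.1  -1.79  2.19] [ 0.0087 -0.0006  0.0001] [1.6  0.37 0.06] 28.57
h18.8 [98.16 -0.15 20.5 ] [11.63 -2.06  5.21] [ 0.0086 -0.0005  0.    ] [1.36 0.39 0.01] 28.83
h18.4 [98.28 -0.14 20.3 ] [11.12 -2.92  7.34] [ 0.0086 -0.0004 -0.0001] [ 1.14  0.43 -0.05] 29.11
```

View pics/s_s4z.png

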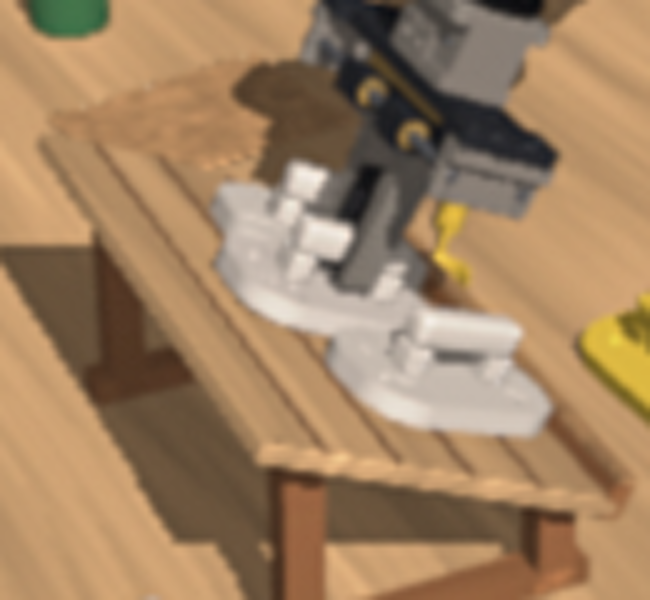

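View pics/w_s4.png

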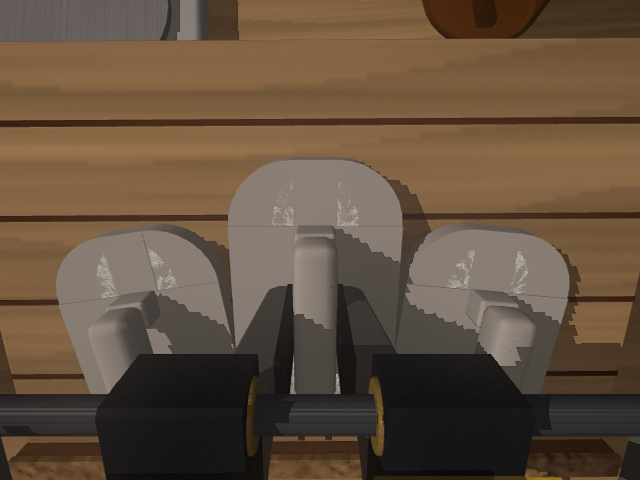

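Run:
```python
from h import *
for f in("w_pre","w_laid","w_s1","w_s2","w_s3","w_s4"):
    g=cv2.cvtColor(cv2.cvtColor(load(f)["pixels"],cv2.COLOR_BGR2HSV),cv2.COLOR_RGB2BGR)
    im=load(f)["pixels"].astype(float);sat=(im.max(2)-im.min(2))/(im.max(2)+1)
    def edge(a,i0):  # subpixel of strongest gradient
        d=np.abs(np.diff(a));w=d[i0-5:i0+5];return (np.arange(i0-5,i0+5)*w).sum()/w.sum()+.5
    out=[]
    for r in (205,215,225,235,245,255):
        L=edge(sat[r],231);R=edge(sat[r],401);out.append((round(L,1),round(R,1),round(R-L,1)))
    top=np.mean([edge(sat[:,u],160) for u in range(295,335)])
    print(f,out,"top",round(top,2))
```

```text
w_pre [(np.float64(230.8), np.float64(398.9), np.float64(168.1)), (np.float64(228.8), np.float64(401.2), np.float64(172.4)), (np.float64(227.9), np.float64(401.7), np.float64(173.8)), (np.float64(228.2), np.float64(401.7), np.float64(173.5)), (np.float64(228.5), np.float64(401.5), np.float64(173.0)), (np.float64(229.2), np.float64(400.3), np.float64(171.2))] top 159.37
w_laid [(np.float64(230.2), np.float64(399.0), np.float64(168.8)), (np.float64(228.1), np.float64(401.2), np.float64(173.1)), (np.float64(228.0), np.float64(401.4), np.float64(173.5)), (np.float64(228.0), np.float64(401.5), np.float64(173.5)), (np.float64(228.9), np.float64(401.1), np.float64(172.2)), (np.float64(229.1), np.float64(400.6), np.float64(171.6))] top 159.15
w_s1 [(np.float64(229.8), np.float64(399.5), np.float64(169.8)), (np.float64(228.4), np.float64(402.0), np.float64(173.7)), (np.float64(228.4), np.float64(402.0), np.float64(173.6)), (np.float64(227.6), np.float64(402.0), np.float64(174.4)), (np.float64(228.9), np.float64(401.5), np.float64(172.6)), (np.float64(229.2), np.float64(401.2), np.float64(171.
[... 428 characters left out ...]
5), np.float64(170.6)), (np.float64(227.8), np.float64(402.6), np.float64(174.8)), (np.float64(228.3), np.float64(402.2), np.float64(173.9)), (np.float64(227.8), np.float64(402.4), np.float64(174.6)), (np.float64(228.3), np.float64(401.5), np.float64(173.2)), (np.float64(229.1), np.float64(402.0), np.float64(172.8))] top 156.85
w_s4 [(np.float64(229.9), np.float64(400.3), np.float64(170.4)), (np.float64(227.8), np.float64(401.6), np.float64(173.8)), (np.float64(227.8), np.float64(402.0), np.float64(174.2)), (np.float64(228.2), np.float64(402.3), np.float64(174.1)), (np.float64(228.4), np.float64(401.6), np.float64(173.2)), (np.float64(228.8), np.float64(401.2), np.float64(172.4))] top 157.16
```

Run:
```python
from slide import *
X,h=np.load("st.npy")
h=.0191
for i in range(14):
    bot.line_to(tcp(X,-.0002,h),RV,max_speed=.01)
    d=F(4,.01)-f0;r=rel()*1000
    print(f"X{X*1e3:.1f}",r.round(2),d.round(2),round(bot.current_clock(),2))
    if d[0]>14.3: break
    X-=.0004
np.save("st.npy",[X,h])
```

```text
X93.5 [98.03 -0.13 20.65] [11.8  -1.82  2.33] 29.49
X93.1 [98.01 -0.14 20.71] [12.21 -1.75  2.35] 29.77
X92.7 [97.97 -0.14 20.81] [13.4  -1.78  1.32] 30.04
X92.3 [97.83 -0.13 20.87] [13.69 -2.07  1.33] 30.32
X91.9 [97.71 -0.1  20.96] [13.96 -2.22  1.11] 30.59
X91.5 [97.6  -0.12 21.03] [14.58 -2.    1.15] 30.87
```

Run:
```python
from slide import *
bot.line_to(tcp(.0965,-.0002,.0200),RV,max_speed=.02)
print((rel()*1000).round(2),(F(4,.01)-f0).round(2),bot.current_clock())
bot.set_gripper(.42)
bot.hold(.1)
print((rel()*1000).round(2),F(4,.01).round(2),bot.current_opening(),bot.current_clock())
bot.line_to(tcp(.0985,-.0002,.075),RV,max_speed=.12)
bot.goto(tcp(.12,0,.2),RV)
print((rel()*1000).round(2),F(4,.01).round(2),bot.current_clock())
snap("wrist","w_rel");snap("top","t_rel");c=snap("scene","s_rel");cv2.imwrite("pics/s_relz.png",cv2.resize(c["pixels"][200:320,230:360],None,fx=5,fy=5,interpolation=cv2.INTER_CUBIC))
```

```text
[97.94 -0.14 20.46] [ 7.55 -1.17  2.06] 31.2917
[96.22 -0.18 19.9 ] [-0.25 -0.18  0.28] 0.4187720968501697 31.9083
[ 1.1947e+02 -8.0000e-02  1.9925e+02] [-0.27 -0.06 -0.38] 33.1167
```

View pics/w_rel.png

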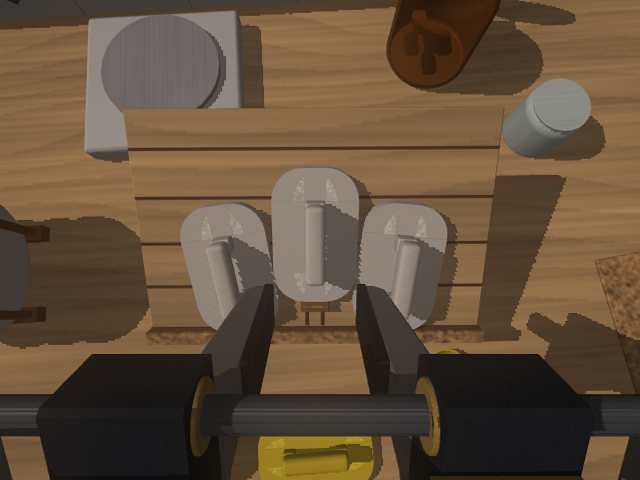

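View pics/s_relz.png

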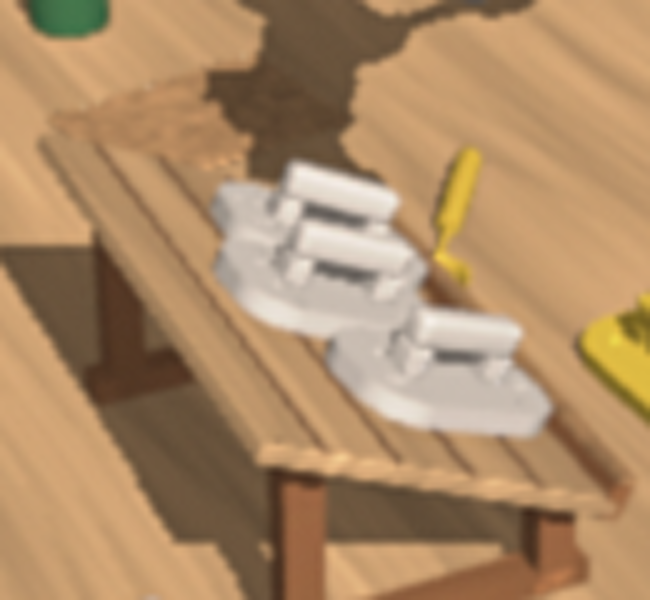

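Run:
```python
from h import *
c=load("w_rel");im=c["pixels"]
cv2.imwrite("pics/w_rel_z.png",cv2.resize(im[260:345,255:375],None,fx=6.5,fy=6.5,interpolation=cv2.INTER_CUBIC))
cv2.imwrite("pics/w_rel_y.png",cv2.resize(im[150:345,160:470],None,fx=2.5,fy=2.5,interpolation=cv2.INTER_CUBIC))
```

```text
(no output)
```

View pics/w_rel_z.png

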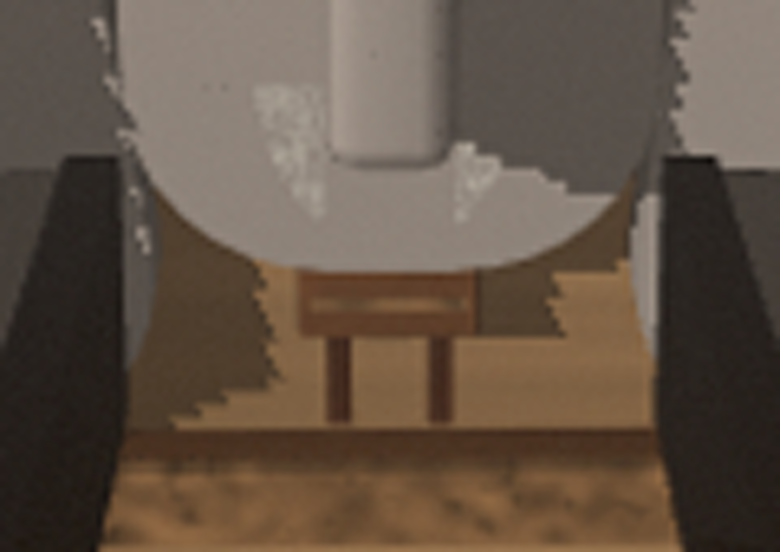

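View pics/w_rel_y.png

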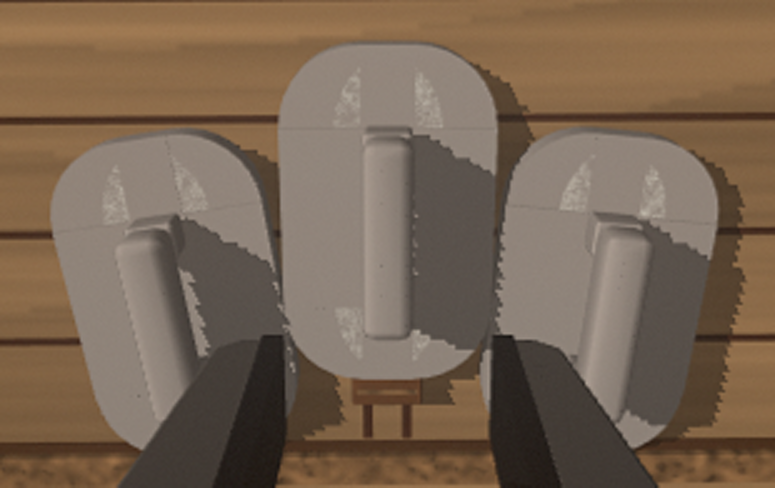

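Run:
```python
from h import *
o,xr,yr,n,_=rackframe([.4739,.1556,.075],-.0646)
for f,rows in (("w_rack",dict(lip=(318.2,0),low=(303.1,.012),up=(292.7,.012))),("w_rel",dict(lip=(260+430/6.5,0),low=(260+334/6.5,.012),up=(260+273.5/6.5,.012),rim=(260+270/6.5,.014)))):
    c=load(f);r={}
    for k,(v,z) in rows.items():
        P=onplane(c,313 if f=="w_rel" else 310,v,o+z*n,n)-o;r[k]=round(P@xr*1000,1)
    print(f,r,"low-lip",round(r["low"]-r["lip"],1),"up-lip",round(r["up"]-r["lip"],1))
# red-channel profile across batten in both
for f,u,a,b in(("w_rack",310,284,322),("w_rel",313,296,332)):
    print(f,load(f)["pixels"][a:b,u-2:u+3].mean(1)[:,2].round().astype(int).tolist())
```

```text
w_rack {'lip': np.float64(1.6), 'low': np.float64(24.3), 'up': np.float64(35.6)} low-lip 22.7 up-lip 34.0
w_rel {'lip': np.float64(1.2), 'low': np.float64(24.0), 'up': np.float64(34.1), 'rim': np.float64(35.6)} low-lip 22.8 up-lip 32.9
w_rack [129, 130, 131, 128, 96, 69, 70, 71, 78, 98, 94, 92, 91, 99, 118, 103, 90, 91, 90, 77, 95, 128, 126, 128, 127, 125, 123, 121, 121, 122, 122, 123, 123, 120, 79, 71, 74, 74]
w_rel [143, 142, 142, 143, 143, 135, 97, 97, 95, 96, 114, 115, 95, 93, 93, 94, 122, 131, 131, 133, 131, 130, 128, 125, 125, 127, 127, 127, 128, 124, 75, 74, 75, 76, 78, 82]
```

Run:
```python
from h import *
p=np.array(bot.current_ee_pos())
bot.goto(p+[-.13,-.28,.08],down(-1.4).as_rotvec())
print(bot.current_clock(),F(3).round(2))
c=snap("top","t_fin");d=snap("scene","s_fin")
a=cv2.resize(c["pixels"][155:265,230:380],None,fx=5,fy=5,interpolation=cv2.INTER_CUBIC)
cv2.imwrite("pics/t_fin_z.png",a)
t0=load("top1")["pixels"];df=cv2.absdiff(c["pixels"],t0).max(2)
cv2.imwrite("pics/t_diff.png",df)
o,xr,yr,n,_=rackframe([.4739,.1556,.075],-.0646)
```

```text
34.475 [ 0.6  -0.1   0.14]
```

View pics/t_fin_z.png

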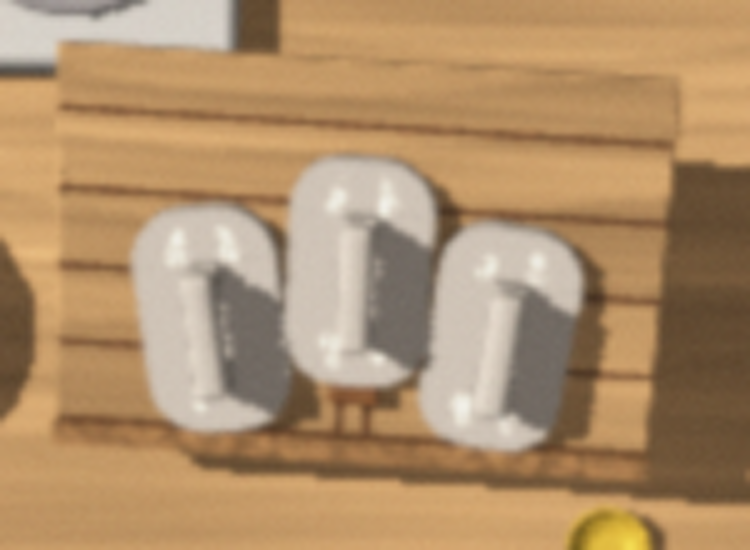

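View pics/t_fin.png

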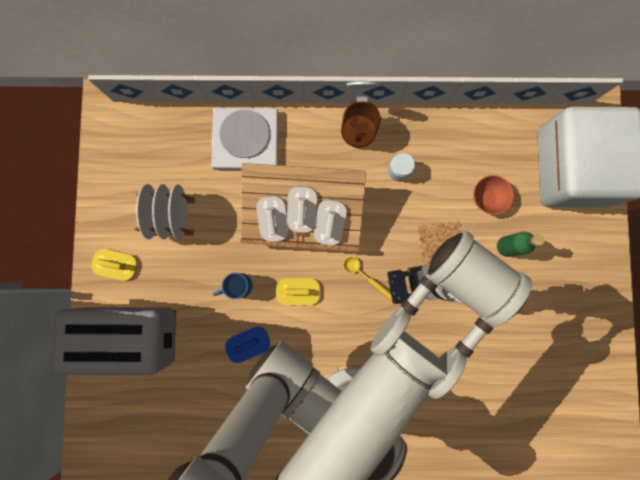

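Run:
```python
from workcell import bot
bot.hold(.2);print(bot.current_contact_force(),bot.current_clock());bot.job_done()
```

```text
[0.75212186 0.3931574  0.72366062] 34.8083
the job is handed in; nothing more can be done
```

The lid is on the rack between its two neighbours, square and against the stop batten. I handed the job in at 34.8 s with the gripper clear of everything.

I gripped the lid by its bar and laid it on the slope above the row. I then eased it down until the tool stalled. The push was then about 3.4 N above the sliding drag of about 11 N, against the batten's 8 N limit. I eased off the push before opening the gripper.

**What the last pictures show:**
- **Lid and batten:** the lid's lower edge meets the batten with no visible gap, to within about half a millimetre. The batten has not moved: its lower edge is 22.8 mm from the lip, against 22.7 mm before.
- **Stop position:** the touch stop came within about 1.5 mm of where the camera put the batten.
- **Neighbours:** both lids look flat and still against the lip. They did shift aside, with their upper ends turned outwards by roughly 7°.
- **Everything else:** the tin, mug, bowl, oil bottle and the look-alikes look unmoved by eye. The spoon is partly hidden by the gripper in the last picture. I did not compare the pictures numerically.

**What disagreed:**
- **Lid tilt:** while sliding, the lid tipped about 1° in the grip, lower edge down. It looked flat after release.
- **Rack width:** the board measured about 5 mm wider in the camera than stated. I did not resolve this, and relied on touch for the height and the stop.

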